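# Grease a shaft bearing through its tilted fitting

## Task

Pull the stubby grease gun off the upright stud where it is parked, then press its mouth squarely onto the tilted grease nipple of the bearing block until it snaps over the head and is pushed fully home against the spring of the valve pin. Keep it pushed home, and finish while still gripping the gun and pressing it there (if pushing stops, the spring backs it off); leave the grease tin, the spanner and the spare ring where they are.

Things in the scene. Friction and masses are not known exactly. Their poses are not given: they have to be found in the camera images.
- grease_gun: stubby push-type grease gun, 90 mm long, 0.2 to 0.4 kg; origin: centre of its open mouth, z up through the handle. Round steel nose to z = 33 mm, 32 mm in diameter (38 at the mouth); neck 26 mm in diameter to 38; square aluminium handle, 30 x 30 mm, to 84; black button, 24 mm in diameter, to 90. It starts mouth down, snapped on the parking stud, at any yaw
- gun_mouth (a point): centre of the gun's mouth (same as its origin). The bore is 18 mm in diameter (24 at the flared lip) and 29 mm deep; four spring jaws 8 mm inside the mouth ride over a fitting's 16 mm ball head and snap behind it: about 5 to 15 N on or off, along the axis
- gun_grip (a point): centre of the gun's square handle, on its axis, 62 mm from the mouth; 30 mm across the flats, which face the gun's x and y; axes as the gun's
- stud (a point): foot, on its axis, of the upright stud on the fixed parking stand, 30 mm above the bench: ball head 16 mm in diameter centred 22 mm above this point, on a 10 mm neck. The stand is a dark steel plate 100 x 100 x 12 mm with a round boss 44 mm in diameter under the stud. The parked mouth rests about 2 mm above this point; the gun is free when over 30 mm above it
- nipple: tilted brass grease nipple, fixed on the bearing block. Origin: centre of its foot; z points out along the nipple, 28 degrees from vertical; it leans to its -x side. Collar 40 mm in diameter and 2 mm thick, neck 10 mm in diameter, ball head 16 mm in diameter, centred at z = 22 mm. The jaws have snapped when the gun's mouth is below about z = 8 mm; fully home it rests on the collar at z = 2 mm
- crown (a point): top of the nipple's ball head, on its axis, 30 mm from its foot; a steel pin 6 mm in diameter stands 8 mm out of it
- bearing_block: fixed grey cast pillow block carrying the nipple on its rounded top; origin: centre of its underside. Foot 60 (x) by 150 (y) mm, top about 90 mm high; a steel shaft 25 mm in diameter and 160 mm long runs through it along y at 50 mm height. The nipple's foot is on its -x side, about 85 mm up; the nipple leans to -x
- valve_pin (a joint): how far the spring pin in the nipple's crown is pushed in: 0 = out, 0.008 m at most; the gun pushes it with the bottom of its bore; fully home reads about 0.007, snapped on but not pushed about 0.001 to 0.002. Its spring gives 2 N at 0 and 1.2 N more per mm (about 10 N fully home)
- grease_tin: bystander: closed tin, 72 mm in diameter, 75 mm high; origin at the centre of its underside
- spanner: bystander: spanner lying flat on the bench; origin near its middle
- spare_race: bystander: steel bearing ring, 60 mm outside, 38 mm inside diameter, 16 mm high; origin at the centre of its underside
Things that resemble listed ones, but are neither listed nor needed, are in the scene too. Of the things that look like the bearing_block, the middle-sized one is meant.

How it is judged (in metres and radians):
On the way, in this order (a step that is already met when the one before it is completed fails the run):
1. the gun is pulled off the parking stud (distance between grease_gun and stud above 0.035 m), for 0.1 s.
2. the gun's mouth is snapped over the nipple's head (z of grease_gun in the frame of nipple below 0.0085 m and distance between grease_gun and nipple below 0.0095 m and angle between the z axis of grease_gun and the z axis of nipple, either way round below 0.14 rad).
At the end, for the whole second after the job is handed in: the gripper holds the gun (over 5 N) pressed on the nipple: mouth within 6 mm of the nipple's foot, axes within 0.12 rad, valve pin pushed in over 5 mm, gun bearing on the nipple with over 4 N, all kept up through the last second (value of joint valve_pin above 0.005 m and distance between grease_gun and nipple below 0.006 m and angle between the z axis of grease_gun and the z axis of nipple, either way round below 0.12 rad and contact force between grease_gun and nipple above 4 N and contact force between the fingers and grease_gun above 5 N); the arm keeps its last pose, push and grip.
It fails at once if a bystander is moved by more than 30 mm (distance of any of grease_tin, spanner, spare_race from where it was at the start of the episode above 0.03 m).
It also fails if it takes over 38 s, if anything falls off the work surface, if the arm or the gripper's body presses on something with over 40 N, if the wrist force passes 120 N, or if a joint passes its speed limit or range.

## Robot

A 6-joint arm with a two-finger parallel gripper is mounted at the origin on the work surface. World frame = base frame: x ahead of the robot, y to its left, z up, the work surface at z = 0. Lengths are in mm, angles in rad, forces in N, time in s.
With the tool pointing down it reaches from about 400 to 925 mm from the base axis. Payload 12.5 kg.
Tool frame: the origin (TCP) lies on the centre line of the jaws, within the pads' length; the fingertips stand 14 mm ahead of it and the grasp point (between the pads) lies 5 mm behind it; z points along the fingers, x is the direction in which the jaws open and shut, and the axes are right-handed (so a half turn about z gives the same grasp; the last joint's range is limited). The gripper opens to 95 mm and grips with 3 to 60 N. Pads are 20 mm wide; open, the fingers measure 119 mm over their backs; the gripper's body (75 mm by 180 mm) begins 59 mm behind the grasp point.
Start: joints at [1.125, 0.491, 1.559, -0, 1.092, -0.106], TCP at [208.295, 589.286, 228.661] pointing down, gripper open.
Joint ranges: [-3.1, 3.1], [-0.84, 2.19], [0.05, 2.79], [-1.13, 4.28], [0.06, 2.93], [-2.69, 2.69]. Speed limits (rad/s): [2.22, 2.22, 2.79, 3.14, 3.14, 3.14].

## Interface

Orientations are given as [roll, pitch, yaw] about the fixed x, y, z axes, in that order (R = Rz(yaw) Ry(pitch) Rx(roll)).
In Python, from cell import state, read_camera, job_done gives the robot as it stands.
- The arm moves only by the shell command python3 -m handwheel 'ROWS'. ROWS is JSON, a list of rows, each an object of numbers: "hand": the finger opening in m, from 0 to 0.0951; "x", "y", "z": the shift along the world's x, y, z in m; "spin": the turn about the world's z in units of 5 degrees (1.0 is 5 degrees). In form: [{"hand": .., "x": .., "y": .., "z": .., "spin": ..}, ...]. A call has 1 to 20 rows; each row is the pose to reach, as a shift and turn from the pose commanded when the call began; what a row does not reach only later rows make up. A row lasts 1/12 s, in which the tool goes at most 41.7 mm and 7.16 degrees, less where a joint would pass 70% of its speed; a pose out of reach is approached as far as the arm can. A call with a gripper value outside its range is refused whole. The fingers move at their own pace and stop on an object; the grip force is fixed at half the most. Time passes only in rows, so rows that repeat a pose let the fingers close. It gives the time, the measured TCP pose, the force and the opening at its end, in the units of the state.
- state(): the state, without advancing time (a new reading comes with each control period).
- read_camera(name): name is "scene" or "top" or "wrist"; returns a dict with "img" (400x640x3 uint8, red, green, blue), "fx", "fy", "cx", "cy" (pixels), "T" (4x4, takes a point from camera to world coordinates). Camera axes: x right, y down, z forward; pixel columns grow to the right and rows downward; lengths in mm; the calibration is good to about 2 mm. A picture is of the moment at which its call begins. There is no depth.
- job_done(): hands the job in, once; it reports no verdict.
The state is a dict: "t": time; "joints": joint angles; "qvel": joint speeds; "tau": joint torques, N m; "eef_pos": TCP position; "tcp_rot": TCP orientation; "ft_force": force on the tool from outside, world axes, zero at the start; "moment": the same for the moment, N m; "opening": opening from 0.0 (shut) to 1.0 (fully open).
Only numpy, scipy, OpenCV 4.12 (cv2) and the standard library are available. Lean on these libraries where they do the work, as an engineer would, in place of code of your own. Each camera call takes 0.05 s, during which the arm holds its last target. There are 200 camera calls.

## Working session

There is one attempt and no reset: what is moved stays moved. The work goes in short steps, Python scripts to look and compute and a shell command to move; the robot and the scene stay as the last step left them, time stands still between calls to the robot, and variables do not carry over. Pictures are saved under pics/ and viewed, about 8 in all and at most 12, crops included, and the job is handed in when it is done.

```bash
mkdir -p pics; ls; python3 - <<'E'
from cell import state, read_camera
import cv2, numpy as np
s=state(); print(s)
for n in("scene","top"):
    c=read_camera(n); cv2.imwrite(f"pics/{n}0.png",c["img"][...,::-1]); print(n,c["fx"],c["cx"],c["cy"],np.round(c["T"],3).tolist())
E
```

```text
pics
{'t': 0.0, 'joints': array([ 1.12539799e+00,  4.91576653e-01,  1.55947745e+00, -2.13452114e-05,
        1.09170243e+00, -1.05611249e-01]), 'qvel': array([ 5.62154133e-05,  1.00207393e-03, -2.53302752e-03,  2.93573462e-04,
       -8.33383459e-04, -2.83880134e-04]), 'tau': array([-1.62000808e-03, -6.12628913e+01, -2.58179319e+01,  6.92262151e-02,
        4.82266804e-02, -1.07755075e-04]), 'eef_pos': array([208.18869382, 589.04942819, 228.04148231]), 'tcp_rot': array([-3.14148879e+00,  1.15939074e-03,  1.23101915e+00]), 'ft_force': array([-0.18819983, -0.51444262,  0.15797962]), 'moment': array([-0.01926161, -0.01289672, -0.04018839]), 'opening': 0.9990583551821325}
scene 407.78043464387935 316.03566679362984 204.6928890940676 [[-0.691, 0.496, -0.525, 1039.715], [0.723, 0.489, -0.488, 455.273], [0.015, -0.717, -0.697, 780.272], [0.0, 0.0, 0.0, 1.0]]
top 366.54861063526215 323.4103654293206 198.82672598827833 [[0.022, -0.989, 0.145, 393.345], [-1.0, -0.021, 0.007, -17.52], [-0.004, -0.146, -0.989, 1113.277], [0.0, 0.0, 0.0, 1.0]]
```

View pics/scene0.png

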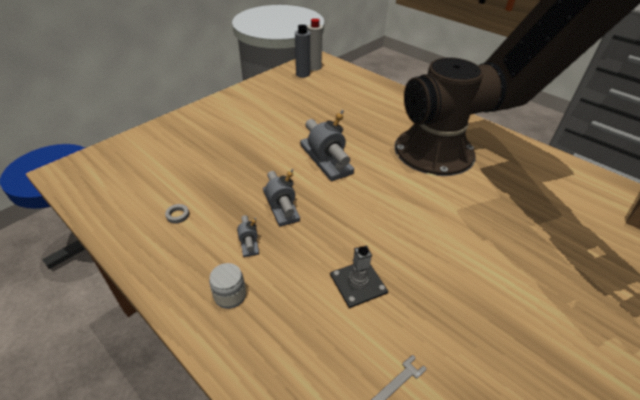

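View pics/top0.png

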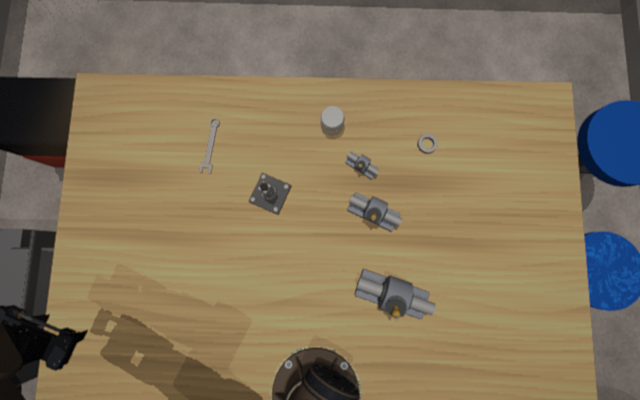

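Top view: parking stand with the gun is at about (270,193) and the middle-sized block at (374,212), nipple near (374,216). In the scene view the gun is at (361,262) and the middle block at (281,195). Next, an enlarged mosaic and rough positions.

```bash
cat > h.py <<'E'
import numpy as np, cv2
from cell import read_camera, state
def ray(c,u,v):
    d=c["T"][:3,:3]@np.array([(u-c["cx"])/c["fx"],(v-c["cy"])/c["fy"],1.]); return c["T"][:3,3],d/np.linalg.norm(d)
def onz(c,u,v,z):
    o,d=ray(c,u,v); return o+d*(z-o[2])/d[2]
def tri(*obs):
    A=np.zeros((3,3));b=np.zeros(3);R=[]
    for c,u,v in obs:
        o,d=ray(c,u,v);P=np.eye(3)-np.outer(d,d);A+=P;b+=P@o;R.append((P,o))
    x=np.linalg.solve(A,b); return x,[round(float(np.linalg.norm(P@(x-o))),1) for P,o in R]
def proj(c,p):
    q=np.linalg.inv(c["T"])@np.r_[p,1]; return c["fx"]*q[0]/q[2]+c["cx"],c["fy"]*q[1]/q[2]+c["cy"]
E
python3 - <<'E'
from h import *
t=read_camera("top");s=read_camera("scene")
def cr(c,u,v,w=25,h=18,k=8): return cv2.resize(c["img"][v-h:v+h,u-w:u+w,::-1],None,fx=k,fy=k,interpolation=cv2.INTER_CUBIC)
m=np.vstack([np.hstack([cr(t,268,192),cr(t,374,212)]),np.hstack([cr(s,360,265),cr(s,282,192)])])
cv2.imwrite("pics/m1.png",m);print(m.shape)
print("stand",onz(t,270,193,12),"block",onz(t,374,212,50), "gun top",onz(t,264,186,120))
E
```

```text
(576, 800, 3)
stand [569.67117359 152.9726787   12.        ] block [ 514.02909679 -158.60733019   50.        ] gun top [571.54690705 153.63203704 120.        ]
```

View pics/m1.png

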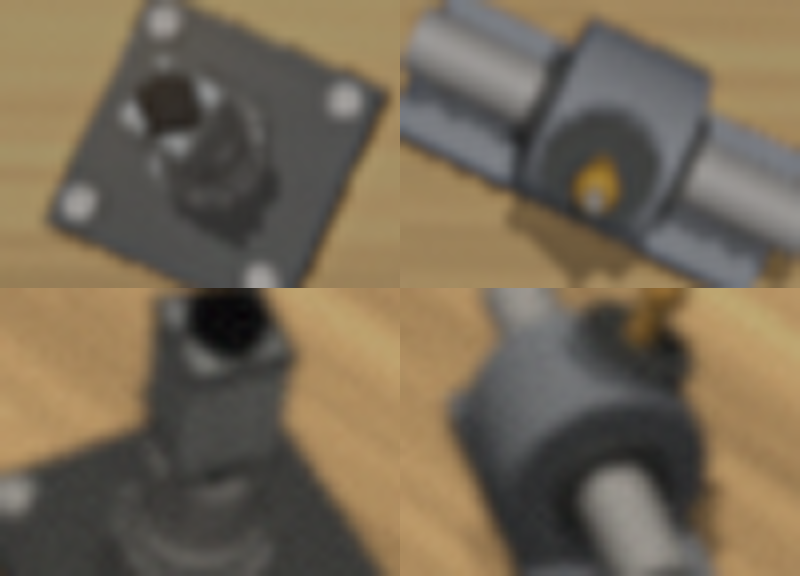

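Mosaic: button centre is at top pixel (264.2,186.8) and scene pixel (363.5,251). The handle flats give a jaw yaw of about 56°. The nipple leans to image-down in the top view, and the block's y axis is at about 62°. Moving over the gun.

```bash
python3 -m handwheel '[{"hand":0.095,"x":0.3,"y":-0.43,"z":0.04,"spin":-3},{"hand":0.095,"x":0.3,"y":-0.43,"z":0.04,"spin":-3},{"hand":0.095,"x":0.3,"y":-0.43,"z":0.04,"spin":-3},{"hand":0.095,"x":0.3,"y":-0.43,"z":0.04,"spin":-3},{"hand":0.095,"x":0.3,"y":-0.43,"z":0.04,"spin":-3},{"hand":0.095,"x":0.3,"y":-0.43,"z":0.04,"spin":-3},{"hand":0.095,"x":0.3,"y":-0.43,"z":0.04,"spin":-3},{"hand":0.095,"x":0.3,"y":-0.43,"z":0.04,"spin":-3},{"hand":0.095,"x":0.3,"y":-0.43,"z":0.04,"spin":-3},{"hand":0.095,"x":0.3,"y":-0.43,"z":0.04,"spin":-3},{"hand":0.095,"x":0.3,"y":-0.43,"z":0.04,"spin":-3},{"hand":0.095,"x":0.3,"y":-0.43,"z":0.04,"spin":-3},{"hand":0.095,"x":0.3,"y":-0.43,"z":0.04,"spin":-3},{"hand":0.095,"x":0.3,"y":-0.43,"z":0.04,"spin":-3},{"hand":0.095,"x":0.3,"y":-0.43,"z":0.04,"spin":-3}]'
python3 - <<'E'
from h import *
t=read_camera("top");s=read_camera("scene");w=read_camera("wrist")
print("button tri",tri((t,264.2,186.8),(s,363.5,251)),onz(t,264.2,186.8,122))
print(np.round(w["T"],3).tolist(),w["fx"],state()["eef_pos"])
cv2.imwrite("pics/w1.png",w["img"][...,::-1])
E
```

```text
t: 1.45
eef_pos: [508.7, 158.2, 268.4]
tcp_rot: [-3.141, 0.0, 0.967]
ft_force: [0.5, -0.7, -0.8]
opening: 1.001
button tri (array([569.47023877, 155.11119867, 114.53104802]), [1.4, 1.4]) [568.96770816 152.63553721 122.        ]
[[0.565, 0.791, 0.234, 440.582], [0.825, -0.542, -0.16, 205.641], [-0.0, 0.284, -0.959, 425.08], [0.0, 0.0, 0.0, 1.0]] 322.8040099842439 [507.62414205 160.08107691 268.55073085]
```

View pics/w1.png

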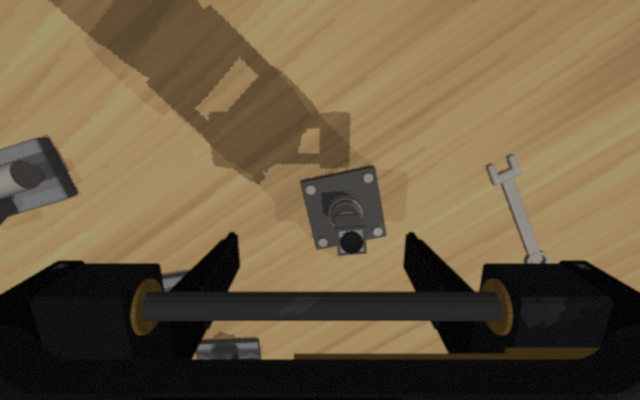

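Wrist view: gun button is at (351,242), with its flats almost parallel to the image axes. So the jaw yaw of about 55.5° suits.

```bash
python3 - <<'E'
from h import *
w=read_camera("wrist");t=read_camera("top");s=read_camera("scene")
g=w["img"][215:270,320:385]
gray=g.max(2); m=(gray<35).astype(np.uint8)
n,l,st,ce=cv2.connectedComponentsWithStats(m); 
print([(st[i].tolist(),(ce[i]+[320,215]).round(1).tolist()) for i in range(1,n) if st[i,4]>40])
uv=(351,242)
for i in range(1,n):
    if 100<st[i,4]<900: uv=tuple(ce[i]+[320,215])
print(uv,onz(w,*uv,122),onz(t,264.2,186.8,122),onz(s,363.5,251,122))
print(tri((w,*uv),(t,264.2,186.8),(s,363.5,251)))
# stand plate centre by screw heads
print(state()["eef_pos"],state()["tcp_rot"])
cv2.imwrite("pics/w2.png",cv2.resize(w["img"][160:270,290:400,::-1],None,fx=5,fy=5,interpolation=cv2.INTER_CUBIC))
E
```

```text
[([20, 18, 22, 21, 331], [350.7, 242.4])]
(np.float64(350.7190332326284), np.float64(242.44712990936557)) [568.10881595 154.99030442 122.        ] [568.96770816 152.63553721 122.        ] [573.88534245 159.62450522 122.        ]
(array([569.97779099, 154.79307426, 115.60442968]), [1.1, 1.1, 2.0])
[507.76883924 160.2414253  268.69595851] [-3.14153472e+00 -1.11670309e-04  9.70805386e-01]
```

View pics/w2.png

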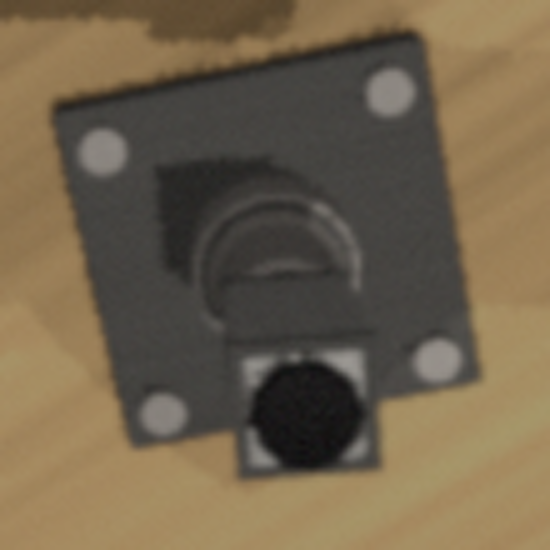

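Screw heads of the stand centre on wrist pixel (344.5,210.9), and the flats are turned about 3° from the jaws. Descending on the handle and closing.

```bash
python3 - <<'E'
from h import *
w=read_camera("wrist"); print(onz(w,344.55,210.9,13))
E
python3 -m handwheel '[{"hand":0.095,"x":0.0605,"y":-0.006,"z":-0.02,"spin":0.5},{"hand":0.095,"x":0.0605,"y":-0.006,"z":-0.03,"spin":0.5},{"hand":0.095,"x":0.0605,"y":-0.006,"z":-0.06,"spin":0.5},{"hand":0.095,"x":0.0605,"y":-0.006,"z":-0.09,"spin":0.5},{"hand":0.095,"x":0.0605,"y":-0.006,"z":-0.12,"spin":0.5},{"hand":0.095,"x":0.0605,"y":-0.006,"z":-0.15,"spin":0.5},{"hand":0.095,"x":0.0605,"y":-0.006,"z":-0.17,"spin":0.5},{"hand":0.095,"x":0.0605,"y":-0.006,"z":-0.18,"spin":0.5},{"hand":0.095,"x":0.0605,"y":-0.006,"z":-0.18,"spin":0.5},{"hand":0.095,"x":0.0605,"y":-0.006,"z":-0.18,"spin":0.5},{"hand":0.05,"x":0.0605,"y":-0.006,"z":-0.18,"spin":0.5},{"hand":0.05,"x":0.0605,"y":-0.006,"z":-0.18,"spin":0.5},{"hand":0.05,"x":0.0605,"y":-0.006,"z":-0.18,"spin":0.5},{"hand":0.05,"x":0.0605,"y":-0.006,"z":-0.18,"spin":0.5},{"hand":0.05,"x":0.0605,"y":-0.006,"z":-0.18,"spin":0.5},{"hand":0.05,"x":0.0605,"y":-0.006,"z":-0.18,"spin":0.5}]'
python3 - <<'E'
from h import *
w=read_camera("wrist");t=read_camera("top");s=read_camera("scene")
print(state())
def cr(c,u,v,w=40,h=30,k=5): return cv2.resize(c["img"][v-h:v+h,u-w:u+w,::-1],None,fx=k,fy=k,interpolation=cv2.INTER_CUBIC)
cv2.imwrite("pics/m3.png",np.vstack([np.hstack([cr(t,268,190),cr(s,360,255)]),cv2.resize(w["img"][...,::-1],(400,250)).repeat(1,0) if 0 else np.hstack([cv2.resize(w["img"][...,::-1],(400,300)),cr(w,320,300,80,60,5)[:300,:400]])]))
E
```

```text
[571.00238508 154.94315036  13.        ]
t: 3.13
eef_pos: [568.9, 153.3, 89.0]
tcp_rot: [3.141, -0.0, 1.013]
ft_force: [-0.6, -0.1, 0.3]
opening: 0.641
{'t': 3.2833, 'joints': array([ 1.51104715e-01,  6.12023809e-01,  1.78077778e+00,  9.12291969e-05,
        7.48693241e-01, -8.61825963e-01]), 'qvel': array([ 0.00073064,  0.00327953,  0.00016025,  0.00105677, -0.00048602,
        0.00210766]), 'tau': array([ 2.63956543e-03, -6.17985892e+01, -1.85618752e+01,  1.81979116e-02,
        8.74511828e-02,  2.38697967e-04]), 'eef_pos': array([568.78255715, 153.28163617,  88.71907649]), 'tcp_rot': array([ 3.14155884e+00, -1.10827517e-04,  1.01286385e+00]), 'ft_force': array([-0.3881261 ,  0.31294479,  0.18093255]), 'moment': array([-0.00854819,  0.02525939,  0.03236203]), 'opening': 0.5378070627323503}
```

View pics/m3.png

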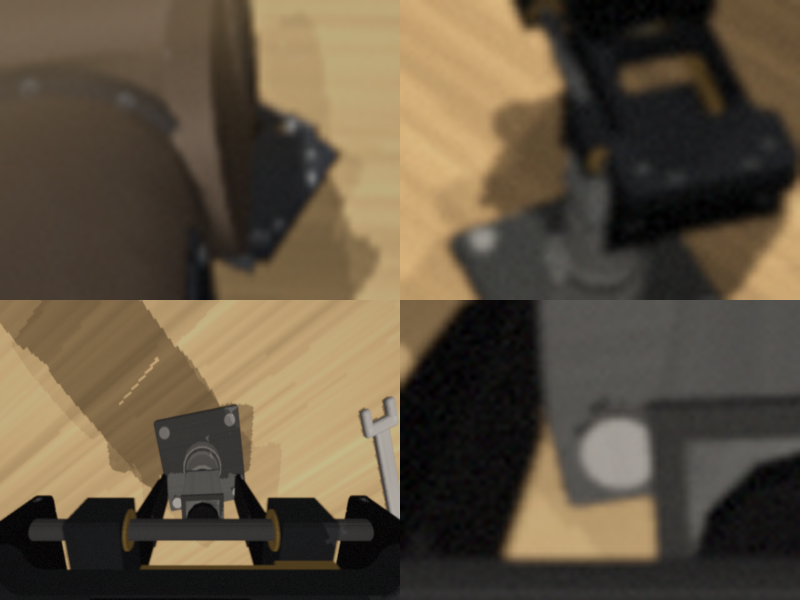

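Handle stands centred between the open fingers (lower-left panel, about (203,505)). Gripping, then looking at forces.

```bash
python3 -m handwheel '[{"hand":0.015},{"hand":0.015},{"hand":0.015},{"hand":0.015},{"hand":0.015},{"hand":0.015},{"hand":0.015}]'
python3 -m handwheel '[{"hand":0.015,"z":0.005},{"hand":0.015,"z":0.010},{"hand":0.015,"z":0.015},{"hand":0.015,"z":0.020},{"hand":0.015,"z":0.02}]'
```

```text
invalid input
invalid input
```

```bash
python3 -m handwheel '[{"hand":0.015,"x":0,"y":0,"z":0,"spin":0},{"hand":0.015,"x":0,"y":0,"z":0,"spin":0},{"hand":0.015,"x":0,"y":0,"z":0,"spin":0},{"hand":0.015,"x":0,"y":0,"z":0,"spin":0},{"hand":0.015,"x":0,"y":0,"z":0,"spin":0},{"hand":0.015,"x":0,"y":0,"z":0,"spin":0},{"hand":0.015,"x":0,"y":0,"z":0,"spin":0}]'
python3 -m handwheel '[{"hand":0.015,"x":0,"y":0,"z":0.005,"spin":0},{"hand":0.015,"x":0,"y":0,"z":0.010,"spin":0},{"hand":0.015,"x":0,"y":0,"z":0.015,"spin":0},{"hand":0.015,"x":0,"y":0,"z":0.018,"spin":0},{"hand":0.015,"x":0,"y":0,"z":0.018,"spin":0}]'
```

```text
t: 3.87
eef_pos: [569.2, 153.6, 88.7]
tcp_rot: [3.141, -0.001, 1.013]
ft_force: [2.5, 4.8, -1.8]
opening: 0.317
t: 4.28
eef_pos: [569.1, 153.4, 107.3]
tcp_rot: [3.141, -0.001, 1.013]
ft_force: [2.1, 4.1, 1.4]
opening: 0.313
```

The gun is gripped (29.8 mm opening) and raised 18 mm, with its mouth still around the stud's ball. The tool can't tilt, so I'll use the ball as a pivot and swing the gun about the jaw axis in the pads. It should lean towards 148°, the nipple's direction.

```bash
python3 -m handwheel '[{"hand":0.015,"x":-0.0042,"y":0.0026,"z":0,"spin":0},{"hand":0.015,"x":-0.0076,"y":0.0048,"z":-0.0005,"spin":0},{"hand":0.015,"x":-0.011,"y":0.0069,"z":-0.001,"spin":0},{"hand":0.015,"x":-0.0148,"y":0.0093,"z":-0.0018,"spin":0}]'
python3 -m handwheel '[{"hand":0.015,"x":-0.003,"y":0.0018,"z":-0.001,"spin":0},{"hand":0.015,"x":-0.006,"y":0.0037,"z":-0.002,"spin":0},{"hand":0.015,"x":-0.009,"y":0.0055,"z":-0.0035,"spin":0},{"hand":0.015,"x":-0.0115,"y":0.0071,"z":-0.005,"spin":0},{"hand":0.015,"x":-0.0115,"y":0.0071,"z":-0.005,"spin":0}]'
python3 - <<'E'
from h import *
s=read_camera("scene");w=read_camera("wrist")
def cr(c,u,v,w=40,h=30,k=10): return cv2.resize(c["img"][v-h:v+h,u-w:u+w,::-1],None,fx=k,fy=k,interpolation=cv2.INTER_CUBIC)
cv2.imwrite("pics/m4.png",np.hstack([cr(s,365,255,20,30,10),cr(w,320,310,20,30,10)][:1]+[cv2.resize(w["img"][250:400,240:400,::-1],(400,375))[:, :].copy() if 0 else cv2.resize(w["img"][240:400,270:380,::-1],(400,600))]))
E
```

```text
t: 4.62
eef_pos: [555.3, 162.2, 105.6]
tcp_rot: [3.138, -0.002, 1.013]
ft_force: [6.6, -2.8, 3.9]
opening: 0.315
t: 5.03
eef_pos: [543.1, 169.9, 100.5]
tcp_rot: [3.139, -0.002, 1.013]
ft_force: [3.1, 1.6, 5.5]
opening: 0.316
```

View pics/m4.png

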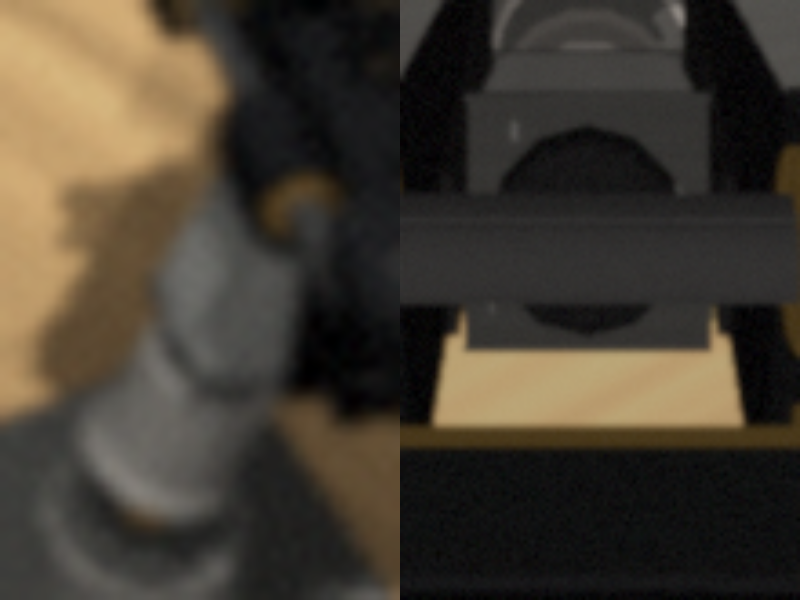

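Scene crop shows the gun clearly leaning on the stud. In the wrist crop the handle's top-face edges are at rows 95 and 350, i.e. wrist v≈265.3 and 333.3 over u 288–356. Working out the tilt from them, and the nipple from the top and scene views.

```bash
python3 - <<'E'
from h import *
from scipy.optimize import least_squares
w=read_camera("wrist");S=state();p=S["eef_pos"];y=S["tcp_rot"][2]
P=p+[0,0,5]; d=np.array([-np.sin(y),np.cos(y),0]); print("d",d)
if d[0]>0:d=-d
z=np.array([0,0,1.])
def f(q):
    th,h=q; a=np.cos(th)*z+np.sin(th)*d; b=np.cos(th)*d-np.sin(th)*z
    pts=[P+h*a-15*b,P+h*a+15*b]
    return [proj(w,pts[0])[1]-265.3,proj(w,pts[1])[1]-333.3]
r=least_squares(f,[.45,22]); print(np.degrees(r.x[0]),r.x[1],r.fun)
for th in(20,24,28,32): print(th,f([np.radians(th),22]))
t=read_camera("top");s=read_camera("scene")
for c,n,(u,v) in((t,"top",(374,214)),(s,"scene",(286,180))):
    i=c["img"].astype(int); m=((i[...,0]-i[...,2]>45)).astype(np.uint8)
    sub=m[v-12:v+12,u-14:u+14]; print(n); print("\n".join("".join(".#"[k] for k in r) for r in sub))
    cv2.imwrite(f"pics/n_{n}.png",cv2.resize(c["img"][v-20:v+20,u-20:u+20,::-1],None,fx=10,fy=10,interpolation=cv2.INTER_CUBIC))
cv2.imwrite("pics/n.png",np.hstack([cv2.imread("pics/n_top.png"),cv2.imread("pics/n_scene.png")]))
E
```

```text
d [-0.84853673  0.52913649  0.        ]
-122.56163844526063 36.20443329885391 [  9.54662016 -11.23253839]
20 [np.float64(43.24747345675331), np.float64(-91.6268816894918)]
24 [np.float64(40.29048539080458), np.float64(-95.0640601591372)]
28 [np.float64(37.08282417397453), np.float64(-98.28331775507309)]
32 [np.float64(33.64402324627321), np.float64(-101.26872482335355)]
top
...........................#
............................
............................
............................
............................
............................
............................
............................
............................
............................
............................
............................
.............###............
...........#####............
...........#####............
#..........######...........
###........#..##............
#####.........##............
#######.....................
#########...................
###########.................
#############...............
###############.............
#################...........
scene
############################
############################
###################..#######
...#########################
...#########################
....########################
....########################
.....#######################
.......#......##############
..............##############
.............###############
.............####..#########
..............##....########
.....................#######
.....................#######
.....................#######
.....................#######
.....................#######
.....................#######
.....................#######
.....................#######
......................######
......................######
.......................#####
```

View pics/n.png

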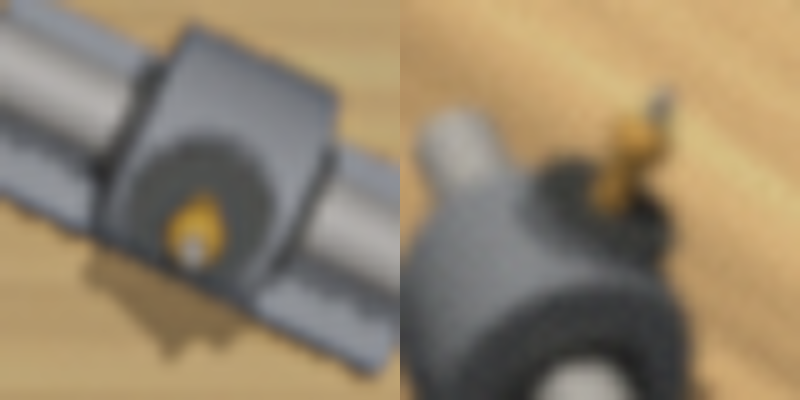

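Top crop: collar centre (374.3,214.5), ball head (373.3,217) and pin tip (373.3,219). Scene crop: neck base (286.7,180.5), ball (290,174) and pin tip (292.3,169.8). I had the two handle edges swapped in the tilt fit, so I'm redoing it.

```bash
python3 - <<'E'
from h import *
from scipy.optimize import least_squares
w=read_camera("wrist");S=state();p=S["eef_pos"];y=S["tcp_rot"][2]
P=p+[0,0,5]; d=np.array([-np.sin(y),np.cos(y),0]);z=np.array([0,0,1.])
def f(q):
    th,h=q; a=np.cos(th)*z+np.sin(th)*d; b=np.cos(th)*d-np.sin(th)*z
    return [proj(w,P+h*a+15*b)[1]-265.3,proj(w,P+h*a-15*b)[1]-333.3]
r=least_squares(f,[.45,22]); print(np.degrees(r.x[0]),r.x[1],r.fun)
for th in(20,24,28,32): print(th,f([np.radians(th),22]))
t=read_camera("top");s=read_camera("scene")
F=tri((t,374.3,214.5),(s,286.7,180.5));H=tri((t,373.3,217),(s,290,174));T=tri((t,373.3,219),(s,292.3,169.8))
for k in(F,H,T):print(np.round(k[0],1),k[1])
a=T[0]-F[0];print(np.degrees(np.arctan2(a[1],a[0])),np.degrees(np.arccos(a[2]/np.linalg.norm(a))),np.linalg.norm(a))
# block edge yaw from top: lines
g=cv2.cvtColor(t["img"][190:235,345:405],cv2.COLOR_RGB2GRAY)
L=cv2.createLineSegmentDetector().detect(cv2.resize(g,None,fx=6,fy=6,interpolation=cv2.INTER_CUBIC))[0][:,0]/6+[345,190,345,190]
for l in L:
    n=np.hypot(l[2]-l[0],l[3]-l[1])
    if n>14:
        q=onz(t,l[2],l[3],30)-onz(t,l[0],l[1],30);print(np.round(l,1),round(np.degrees(np.arctan2(q[1],q[0]))%180,1))
E
```

```text
7.073617634765112 35.791418422746204 [-1.70530257e-13  5.68434189e-14]
20 [np.float64(-23.585005575211795), np.float64(-24.71229776827522)]
24 [np.float64(-27.022231289911815), np.float64(-27.669109970599322)]
28 [np.float64(-30.241556005988684), np.float64(-30.87660005381713)]
32 [np.float64(-33.22704979418563), np.float64(-34.31523537357964)]
[ 502.1 -153.7   81.6] [2.0, 2.0]
[ 493.3 -148.8  101.2] [1.5, 1.5]
[ 486.6 -147.1  112.3] [1.7, 1.7]
157.0041241241921 28.717878588704846 35.04453041630149
[362.  218.4 347.  211.1] 65.0
```

```bash
python3 - <<'E'
from h import *
w=read_camera("wrist");s=read_camera("scene");S=state();p=S["eef_pos"];y=S["tcp_rot"][2];d=np.array([-np.sin(y),np.cos(y),0])
print(w["cx"],w["cy"],proj(w,p),"upright button:",proj(w,p+[0,0,33]),"cam rel",w["T"][:3,3]-p, (w["T"][:3,3]-p)@d)
# expected scene pixels of gun axis if stud ball pivot & tilt th
B=np.array([569.5,154,52.])
for th in(10,20,28):
    a=np.cos(np.radians(th))*np.array([0,0,1])+np.sin(np.radians(th))*d
    print(th,[np.round(proj(s,B+a*k),1).tolist() for k in(0,35,62)])
print(proj(s,p+[0,0,5]))
cv2.imwrite("pics/m5.png",np.hstack([cv2.resize(s["img"][230:290,340:390,::-1],(400,480),interpolation=cv2.INTER_CUBIC),cv2.resize(w["img"][220:340,270:370,::-1],(400,480),interpolation=cv2.INTER_CUBIC)]))
E
```

```text
321.2546904178501 200.5551043658362 (np.float64(321.31061926066974), np.float64(263.1419406720522)) upright button: (np.float64(321.4542247416141), np.float64(298.6408328189761)) cam rel [-69.62130552  42.94977232 156.40727576] 81.80252274701006
10 [[359.7, 268.7], [363.8, 258.5], [367.2, 250.2]]
20 [[359.7, 268.7], [366.4, 258.4], [371.7, 250.1]]
28 [[359.7, 268.7], [368.2, 258.6], [375.0, 250.5]]
(np.float64(375.49725461231037), np.float64(250.5147596936164))
```

View pics/m5.png

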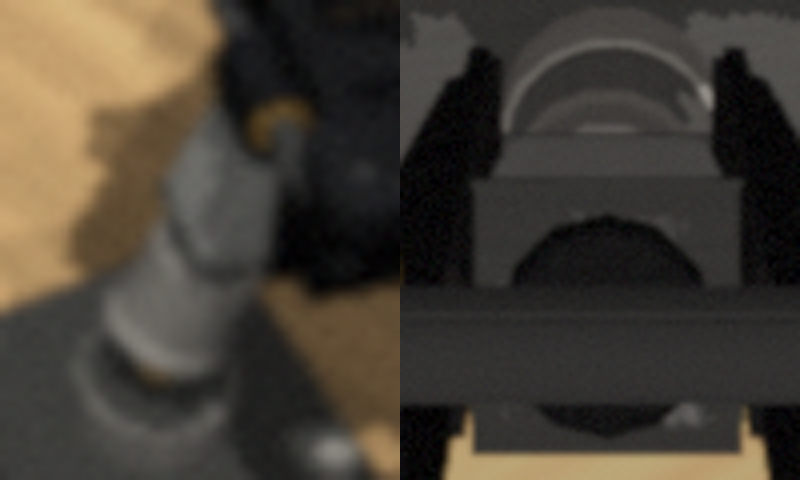

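```bash
cat > tilt.py <<'E'
from h import *
from scipy.optimize import least_squares
def tilt(v1,v2,v3,wpx=None):
    "v1: front-bottom edge, v2: front-top edge, v3: back-top edge (wrist rows)"
    w=read_camera("wrist");S=state();p=S["eef_pos"];y=S["tcp_rot"][2]
    P=p+[0,0,5]; d=np.array([-np.sin(y),np.cos(y),0]);z=np.array([0,0,1.])
    def f(q):
        th,h,e=q; a=np.cos(th)*z+np.sin(th)*d; b=np.cos(th)*d-np.sin(th)*z; C=P+e*d+h*a
        return [proj(w,C-46*a+15*b)[1]-v1,proj(w,C+15*b)[1]-v2,proj(w,C-15*b)[1]-v3]
    r=least_squares(f,[.3,22,0]); th,h,e=r.x; a=np.cos(th)*z+np.sin(th)*d
    print("tilt",np.degrees(th),"h",h,"e",e,r.fun,"mouth",P+e*d+(h-84)*a,"d",d)
E
python3 -c "
from tilt import *
tilt(252.5,264.5,333.3)"
```

```text
tilt 19.217295492068086 h 28.81957011010283 e -10.053707040231451 [ 8.52651283e-14  1.13686838e-13 -3.97903932e-13] mouth [567.18431971 154.82704693  53.47913657] d [-0.84852549  0.5291545   0.        ]
```

Wrist crop edges: front-bottom at row 252.5, front-top at 264.5 and back-top at 333.3. That puts the gun at about 19°, having slid about 10 mm in the pads. I'll move a little further and read the edges numerically.

```bash
cat >> tilt.py <<'E'
def prof():
    w=read_camera("wrist"); g=cv2.cvtColor(w["img"],cv2.COLOR_RGB2GRAY)[:,296:350].astype(float)
    a=g[:,:8].mean(1);b=g[:,-8:].mean(1); print(" ".join(f"{i}:{int(a[i])}/{int(b[i])}" for i in range(225,350)if not 289<i<319))
E
python3 -c "
from tilt import *
prof()"
python3 -m handwheel '[{"hand":0.015,"x":-0.002,"y":0.0013,"z":0,"spin":0},{"hand":0.015,"x":-0.004,"y":0.0026,"z":-0.0005,"spin":0},{"hand":0.015,"x":-0.006,"y":0.004,"z":-0.001,"spin":0},{"hand":0.015,"x":-0.006,"y":0.004,"z":-0.001,"spin":0}]'
python3 -c "
from tilt import *
prof()"
```

```text
225:48/79 226:47/80 227:48/81 228:48/81 229:50/80 230:53/79 231:55/77 232:56/75 233:57/72 234:58/65 235:58/59 236:61/57 237:64/58 238:69/61 239:73/62 240:74/64 241:72/74 242:69/83 243:68/85 244:66/85 245:64/81 246:64/77 247:62/67 248:62/60 249:62/59 250:61/61 251:63/61 252:60/58 253:51/47 254:55/43 255:60/46 256:64/51 257:66/52 258:66/53 259:66/56 260:67/60 261:67/62 262:67/65 263:63/62 264:52/51 265:48/50 266:51/51 267:51/51 268:51/50 269:50/50 270:51/51 271:58/50 272:76/53 273:90/52 274:93/52 275:95/53 276:96/54 277:96/53 278:98/51 279:99/52 280:98/50 281:94/51 282:88/50 283:77/51 284:65/49 285:53/45 286:42/41 287:37/37 288:35/35 289:34/35 319:45/46 320:48/47 321:52/50 322:52/50 323:53/51 324:56/51 325:52/50 326:51/51 327:50/50 328:50/48 329:50/50 330:50/49 331:51/51 332:62/61 333:107/104 334:152/148 335:163/158 336:164/159 337:163/159 338:162/160 339:162/161 340:161/162 341:161/163 342:162/164 343:162/165 344:163/164 345:164/163 346:164/163 347:165/162 348:165/162 349:165/161
t: 5.97
eef_pos: [536.7, 173.6, 99.2]
tcp_rot: [3.14, -0.001, 1.013]
ft_force: [2.8, -0.7, 5.6]
opening: 0
[... 294 characters left out ...]
 254:66/75 255:65/69 256:64/61 257:62/57 258:60/55 259:54/44 260:57/42 261:61/47 262:64/50 263:66/56 264:62/57 265:54/52 266:51/50 267:51/51 268:51/50 269:51/49 270:50/50 271:50/49 272:50/50 273:51/51 274:51/50 275:52/51 276:52/51 277:53/52 278:52/51 279:51/52 280:52/52 281:51/51 282:47/50 283:44/51 284:39/49 285:35/48 286:31/42 287:24/40 288:25/35 289:23/35 319:46/45 320:46/47 321:47/50 322:48/50 323:49/51 324:51/51 325:51/51 326:52/51 327:52/50 328:51/50 329:51/50 330:50/51 331:50/49 332:51/50 333:51/50 334:62/62 335:106/108 336:151/154 337:163/165 338:164/165 339:164/164 340:164/162 341:164/161 342:164/160 343:164/159 344:163/159 345:162/159 346:162/160 347:161/161 348:161/162 349:161/163
```

```bash
python3 -c "
from tilt import *
tilt(258.8,264.8,335.2)"
```

```text
tilt 23.532457780529366 h 30.630869030087574 e -12.627755453000724 [-2.27373675e-13 -2.27373675e-13  0.00000000e+00] mouth [565.57936781 155.600646    55.309052  ] d [-0.84850345  0.52918985  0.        ]
```

Gun tilt is now about 23.5°, with its mouth at the ball. That's enough: the nipple can finish the alignment, and I can re-grip once the jaws have snapped. Lifting off along the gun axis and moving over the nipple.

```bash
python3 -m handwheel '[{"hand":0.015,"x":-0.0025,"y":0.0015,"z":0.006,"spin":0},{"hand":0.015,"x":-0.006,"y":0.004,"z":0.016,"spin":0},{"hand":0.015,"x":-0.01,"y":0.006,"z":0.03,"spin":0},{"hand":0.015,"x":-0.013,"y":0.008,"z":0.05,"spin":0},{"hand":0.015,"x":-0.013,"y":0.008,"z":0.075,"spin":0},{"hand":0.015,"x":-0.013,"y":0.0,"z":0.1,"spin":0},{"hand":0.015,"x":-0.015,"y":-0.02,"z":0.12,"spin":0},{"hand":0.015,"x":-0.018,"y":-0.045,"z":0.131,"spin":0.5},{"hand":0.015,"x":-0.02,"y":-0.075,"z":0.131,"spin":1},{"hand":0.015,"x":-0.025,"y":-0.105,"z":0.131,"spin":1.4},{"hand":0.015,"x":-0.028,"y":-0.135,"z":0.131,"spin":1.4},{"hand":0.015,"x":-0.03,"y":-0.165,"z":0.131,"spin":1.4},{"hand":0.015,"x":-0.032,"y":-0.195,"z":0.131,"spin":1.4},{"hand":0.015,"x":-0.034,"y":-0.225,"z":0.131,"spin":1.4},{"hand":0.015,"x":-0.036,"y":-0.255,"z":0.131,"spin":1.4},{"hand":0.015,"x":-0.04,"y":-0.28,"z":0.131,"spin":1.4},{"hand":0.015,"x":-0.043,"y":-0.3,"z":0.131,"spin":1.4},{"hand":0.015,"x":-0.043,"y":-0.315,"z":0.131,"spin":1.4},{"hand":0.015,"x":-0.043,"y":-0.322,"z":0.131,"spin":1.4},{"hand":0.015,"x":-0.043,"y":-0.322,"z":0.131,"spin":1.4}]'
python3 - <<'E'
from tilt import *
prof()
w=read_camera("wrist");print(state()["eef_pos"],state()["ft_force"],state()["tcp_rot"])
cv2.imwrite("pics/w6.png",cv2.resize(w["img"][100:345,220:420,::-1],(490,600),interpolation=cv2.INTER_CUBIC))
E
```

```text
t: 7.73
eef_pos: [492.9, -148.9, 229.8]
tcp_rot: [-3.14, -0.0, 1.134]
ft_force: [-1.0, -0.2, -2.7]
opening: 0.316
225:68/89 226:68/88 227:75/88 228:85/96 229:100/108 230:107/112 231:108/114 232:108/114 233:108/112 234:108/101 235:108/91 236:107/88 237:107/87 238:106/86 239:105/86 240:106/85 241:105/86 242:108/89 243:119/95 244:127/97 245:128/98 246:128/100 247:127/99 248:128/98 249:129/98 250:130/100 251:130/105 252:130/105 253:131/101 254:134/97 255:136/97 256:135/96 257:133/95 258:122/87 259:82/58 260:54/39 261:55/41 262:57/44 263:59/49 264:55/51 265:48/45 266:45/44 267:46/44 268:46/44 269:46/43 270:45/43 271:44/45 272:46/44 273:51/44 274:58/45 275:62/46 276:64/45 277:65/47 278:66/50 279:70/51 280:70/55 281:72/58 282:69/60 283:58/62 284:51/61 285:44/58 286:38/53 287:32/45 288:28/43 289:26/41 319:40/41 320:45/46 321:56/58 322:62/64 323:65/67 324:69/68 325:69/71 326:69/72 327:67/69 328:57/56 329:48/48 330:44/44 331:44/45 332:43/43 333:45/45 334:56/55 335:99/95 336:143/138 337:154/149 338:154/149 339:152/148 340:150/150 341:148/150 342:147/151 343:147/152 344:146/152 345:147/152 346:148/151 347:148/151 348:148/151 349:148/151
[ 493.0948961  -147.53095335  229.81925221] [ 0.52844867  0.48484773 -3.67033389] [-3.14049721e+00 -3.13594320e-04  1.13484445e+00]
```

View pics/w6.png

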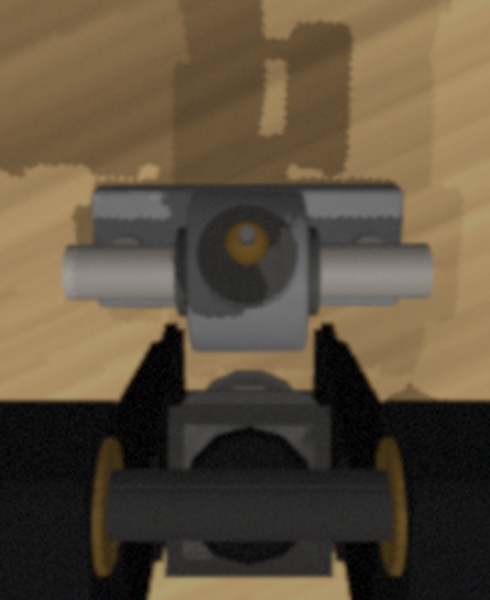

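Wrist crop: nipple pin tip at (246,233), ball (246,241) and collar (247,254) in the crop. That's wrist pixels (320.4,195.1), (320.4,198.4) and (320.8,203.7). The block is square to the camera, so the yaw fits and the gun hangs in line with the nipple.

```bash
python3 - <<'E'
from tilt import *
w=read_camera("wrist");t=read_camera("top");s=read_camera("scene")
F=tri((w,320.8,203.7),(t,374.3,214.5),(s,286.7,180.5));H=tri((w,320.4,198.4),(t,373.3,217),(s,290,174));T=tri((w,320.4,195.1),(t,373.3,219),(s,292.3,169.8))
y=state()["tcp_rot"][2];d=np.array([-np.sin(y),np.cos(y),0]);a=np.sin(np.radians(28))*d+[0,0,np.cos(np.radians(28))]
for k,o in((F,2),(H,22),(T,38)):print(np.round(k[0],1),k[1],"foot:",np.round(k[0]-o*a,1))
print("wrist at heights", [onz(w,320.4,195.1,z)for z in(112,118)],onz(w,320.4,198.4,104),"axis",a)
tilt(259,264.8,335.2)
print(state()["eef_pos"])
E
```

```text
[ 502.7 -153.1   82.6] [0.8, 2.1, 2.1] foot: [ 503.6 -153.5   80.8]
[ 493.4 -148.6  101.4] [0.2, 1.5, 1.4] foot: [ 502.8 -152.9   82. ]
[ 487.1 -146.4  113.2] [0.9, 2.0, 1.6] foot: [ 503.3 -153.9   79.7]
wrist at heights [array([ 487.99904629, -145.84500302,  112.        ]), array([ 486.49879638, -145.13219828,  118.        ])] [ 492.82583651 -148.11067914  104.        ] axis [-0.42580726  0.19771629  0.88294759]
tilt 23.579366503376576 h 30.593983729014724 e -12.63391789488944 [0.00000000e+00 1.70530257e-13 0.00000000e+00] mouth [ 524.29383783 -161.72972817  185.92300971] d [-0.90699619  0.42113882  0.        ]
[ 493.45838048 -147.41212882  229.86998918]
```

```bash
python3 -m handwheel '[{"hand":0.015,"x":-0.02,"y":0.009,"z":0,"spin":0},{"hand":0.015,"x":-0.04,"y":0.018,"z":-0.01,"spin":0},{"hand":0.015,"x":-0.052,"y":0.023,"z":-0.025,"spin":0},{"hand":0.015,"x":-0.052,"y":0.023,"z":-0.0395,"spin":0},{"hand":0.015,"x":-0.052,"y":0.023,"z":-0.0395,"spin":0}]'
python3 -m handwheel '[{"hand":0.015,"x":0.005,"y":-0.0023,"z":-0.0105,"spin":0},{"hand":0.015,"x":0.01,"y":-0.0047,"z":-0.021,"spin":0},{"hand":0.015,"x":0.015,"y":-0.007,"z":-0.0315,"spin":0},{"hand":0.015,"x":0.015,"y":-0.007,"z":-0.0315,"spin":0},{"hand":0.015,"x":0.015,"y":-0.007,"z":-0.0315,"spin":0}]'
python3 - <<'E'
from tilt import *
w=read_camera("wrist");s=read_camera("scene");t=read_camera("top")
cv2.imwrite("pics/m7.png",np.hstack([cv2.resize(w["img"][130:280,240:400,::-1],(400,375)),cv2.resize(s["img"][150:225,250:330,::-1],(400,375),interpolation=cv2.INTER_CUBIC)]))
E
```

```text
t: 8.45
eef_pos: [440.3, -124.2, 188.8]
tcp_rot: [-3.138, -0.0, 1.136]
ft_force: [0.3, 0.1, -2.6]
opening: 0.315
t: 8.87
eef_pos: [456.7, -132.4, 158.1]
tcp_rot: [-3.14, -0.0, 1.135]
ft_force: [-0.6, -1.1, -3.2]
opening: 0.314
```

View pics/m7.png

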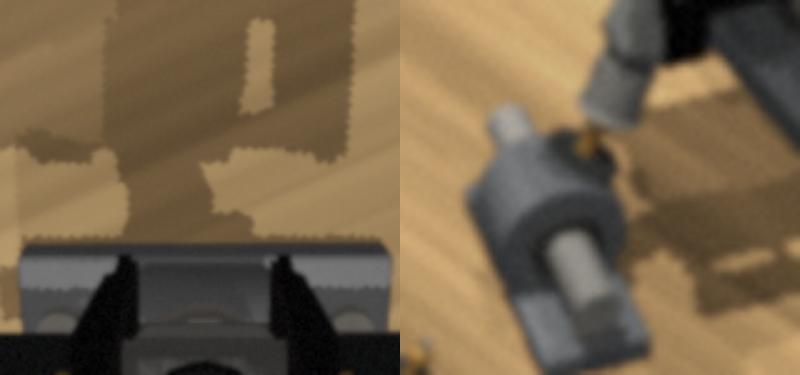

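Scene panel: the mouth, at about scene (292,172), sits right over the nipple, whose brass neck shows just beneath. No contact force yet, so pushing on along the axis in steps.

```bash
python3 -m handwheel '[{"hand":0.015,"x":0.0017,"y":-0.0008,"z":-0.0035,"spin":0},{"hand":0.015,"x":0.0034,"y":-0.0016,"z":-0.007,"spin":0},{"hand":0.015,"x":0.0051,"y":-0.0024,"z":-0.0105,"spin":0},{"hand":0.015,"x":0.0051,"y":-0.0024,"z":-0.0105,"spin":0}]'
python3 -m handwheel '[{"hand":0.015,"x":0.001,"y":-0.0005,"z":-0.002,"spin":0},{"hand":0.015,"x":0.002,"y":-0.001,"z":-0.004,"spin":0},{"hand":0.015,"x":0.002,"y":-0.001,"z":-0.004,"spin":0}]'
python3 -c "
from tilt import *
prof()"
```

```text
t: 9.35
eef_pos: [462.0, -134.9, 148.2]
tcp_rot: [3.141, -0.0, 1.135]
ft_force: [0.3, 1.0, 2.6]
opening: 0.313
t: 9.6
eef_pos: [463.8, -135.8, 143.9]
tcp_rot: [3.141, -0.0, 1.135]
ft_force: [3.0, -0.1, -7.8]
opening: 0.313
225:58/56 226:50/51 227:51/50 228:52/53 229:57/62 230:64/74 231:69/80 232:65/81 233:57/73 234:50/56 235:48/43 236:48/39 237:52/42 238:52/42 239:55/43 240:55/43 241:56/46 242:57/48 243:58/49 244:59/51 245:59/51 246:59/53 247:61/55 248:61/57 249:61/58 250:63/58 251:64/60 252:64/60 253:64/60 254:65/61 255:65/61 256:66/62 257:66/60 258:63/53 259:52/41 260:54/42 261:58/45 262:61/48 263:62/53 264:60/55 265:52/50 266:48/49 267:49/48 268:48/48 269:49/48 270:48/47 271:47/47 272:49/48 273:52/47 274:53/48 275:56/48 276:56/48 277:56/48 278:56/50 279:56/51 280:55/54 281:53/52 282:50/56 283:44/62 284:38/66 285:35/64 286:28/57 287:24/48 288:22/43 289:23/40 319:43/44 320:44/49 321:48/61 322:52/61 323:53/60 324:57/63 325:60/64 326:60/60 327:58/57 328:52/51 329:49/47 330:48/47 331:48/47 332:46/47 333:48/48 334:55/56 335:87/88 336:122/126 337:131/135 338:132/136 339:131/136 340:131/137 341:131/138 342:133/137 343:134/138 344:136/137 345:137/139 346:138/141 347:138/144 348:137/147 349:135/150
```

```bash
python3 -m handwheel '[{"hand":0.015,"x":0.0005,"y":0,"z":-0.0025,"spin":0},{"hand":0.015,"x":0.001,"y":-0.0001,"z":-0.005,"spin":0},{"hand":0.015,"x":0.001,"y":-0.0001,"z":-0.005,"spin":0}]'
python3 -m handwheel '[{"hand":0.015,"x":0.0005,"y":0,"z":-0.0025,"spin":0},{"hand":0.015,"x":0.001,"y":-0.0001,"z":-0.005,"spin":0},{"hand":0.015,"x":0.001,"y":-0.0001,"z":-0.005,"spin":0}]'
python3 -c "
from tilt import *
prof()" | tr ' ' '\n' | grep -E '^(25[3-9]|26[0-9]|33[0-9]):' | tr '\n' ' '
```

```text
t: 9.9
eef_pos: [465.3, -136.2, 139.3]
tcp_rot: [3.14, -0.0, 1.135]
ft_force: [3.9, -1.8, -1.6]
opening: 0.316
t: 10.15
eef_pos: [466.4, -136.4, 134.9]
tcp_rot: [3.139, 0.0, 1.135]
ft_force: [2.6, -2.3, 6.4]
opening: 0.315
253:63/59 254:63/59 255:64/61 256:66/61 257:67/62 258:66/60 259:58/50 260:54/42 261:56/43 262:59/45 263:61/50 264:60/52 265:50/49 266:50/48 267:49/49 268:49/48 269:48/48 330:48/47 331:48/47 332:48/47 333:48/48 334:51/51 335:81/80 336:123/123 337:134/135 338:134/136 339:133/136
```

```bash
python3 -m handwheel '[{"hand":0.015,"x":0.0005,"y":-0.0001,"z":-0.0015,"spin":0},{"hand":0.015,"x":0.001,"y":-0.0002,"z":-0.003,"spin":0},{"hand":0.015,"x":0.001,"y":-0.0002,"z":-0.003,"spin":0}]'
python3 -m handwheel '[{"hand":0.015,"x":0.0005,"y":-0.0001,"z":-0.001,"spin":0},{"hand":0.015,"x":0.001,"y":-0.0002,"z":-0.002,"spin":0},{"hand":0.015,"x":0.001,"y":-0.0002,"z":-0.002,"spin":0}]'
python3 -m handwheel '[{"hand":0.015,"x":0.0005,"y":-0.0001,"z":-0.001,"spin":0},{"hand":0.015,"x":0.001,"y":-0.0002,"z":-0.002,"spin":0},{"hand":0.015,"x":0.001,"y":-0.0002,"z":-0.002,"spin":0}]'
python3 -c "
from tilt import *
prof()" | tr ' ' '\n' | grep -E '^(25[3-9]|26[0-9]|33[0-9]):' | tr '\n' ' '
```

```text
t: 10.45
eef_pos: [465.8, -136.0, 132.3]
tcp_rot: [-3.141, 0.0, 1.135]
ft_force: [-5.9, 0.1, 16.2]
opening: 0.315
t: 10.7
eef_pos: [466.1, -136.1, 130.4]
tcp_rot: [-3.139, 0.001, 1.135]
ft_force: [-12.1, -0.0, 22.4]
opening: 0.314
t: 10.95
eef_pos: [466.9, -136.3, 128.5]
tcp_rot: [-3.139, 0.001, 1.135]
ft_force: [-13.9, -1.6, 23.8]
opening: 0.312
253:60/56 254:61/55 255:61/56 256:61/58 257:62/59 258:63/59 259:62/60 260:57/56 261:49/49 262:47/47 263:48/46 264:46/46 265:46/45 266:46/46 267:55/63 268:70/91 269:71/98 330:48/48 331:50/49 332:74/69 333:117/108 334:138/133 335:143/139 336:142/141 337:141/140 338:139/139 339:138/138
```

```bash
python3 - <<'E'
from tilt import *
w=read_camera("wrist");s=read_camera("scene");S=state();p=S["eef_pos"];y=S["tcp_rot"][2]
d=np.array([-np.sin(y),np.cos(y),0]);z=np.array([0,0,1.])
a=np.sin(np.radians(28))*d+np.cos(np.radians(28))*z
foot=np.array([502.1,-152.4,85.])
for th in (24,28,32):
    th=np.radians(th);a2=np.cos(th)*z+np.sin(th)*d;b=np.cos(th)*d-np.sin(th)*z;C=foot+2*a+84*a2
    print(np.degrees(th),[round(proj(w,q)[1],1) for q in(C-46*a2+15*b,C+15*b,C-15*b)],[np.round(proj(s,foot+2*a+k*a2),1).tolist() for k in(0,33,38)])
print("scene foot",proj(s,foot),S["ft_force"],p)
cv2.imwrite("pics/m8.png",np.hstack([cv2.resize(w["img"][200:350,260:380,::-1],(400,500)),cv2.resize(s["img"][145:205,260:308,::-1],(400,500),interpolation=cv2.INTER_CUBIC)]))
E
```

```text
24.000000000000004 [np.float64(266.1), np.float64(273.2), np.float64(344.5)] [[286.5, 179.0], [291.1, 168.9], [291.8, 167.3]]
28.0 [np.float64(261.4), np.float64(259.7), np.float64(330.7)] [[286.5, 179.0], [291.9, 169.0], [292.7, 167.5]]
32.0 [np.float64(257.0), np.float64(246.8), np.float64(316.5)] [[286.5, 179.0], [292.6, 169.2], [293.6, 167.7]]
scene foot (np.float64(286.2318685109051), np.float64(179.60452648597345)) [-13.4732918   -0.94633879  23.61642685] [ 466.84720261 -136.32100343  128.51459468]
```

View pics/m8.png

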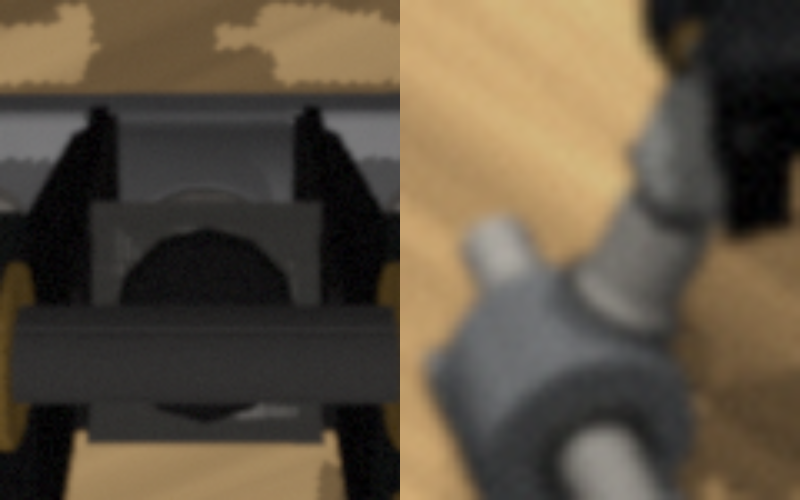

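The scene panel shows the mouth seated on the collar. The wrist edges (260.5 and 332.7) match those predicted for 28° and fully home (259.7 and 330.7). Checking that the push holds, then handing in.

```bash
python3 -m handwheel '[{"hand":0.015,"x":0,"y":0,"z":0,"spin":0},{"hand":0.015,"x":0,"y":0,"z":0,"spin":0},{"hand":0.015,"x":0,"y":0,"z":0,"spin":0},{"hand":0.015,"x":0,"y":0,"z":0,"spin":0},{"hand":0.015,"x":0,"y":0,"z":0,"spin":0},{"hand":0.015,"x":0,"y":0,"z":0,"spin":0},{"hand":0.015,"x":0,"y":0,"z":0,"spin":0},{"hand":0.015,"x":0,"y":0,"z":0,"spin":0},{"hand":0.015,"x":0,"y":0,"z":0,"spin":0},{"hand":0.015,"x":0,"y":0,"z":0,"spin":0},{"hand":0.015,"x":0,"y":0,"z":0,"spin":0},{"hand":0.015,"x":0,"y":0,"z":0,"spin":0}]'
python3 -c "
from tilt import *
prof()" | tr ' ' '\n' | grep -E '^(25[7-9]|26[0-3]|33[0-5]):' | tr '\n' ' '
```

```text
t: 12.1
eef_pos: [466.8, -136.3, 128.5]
tcp_rot: [-3.139, 0.001, 1.135]
ft_force: [-13.0, -2.0, 24.1]
opening: 0.31
257:63/59 258:63/60 259:61/60 260:56/55 261:50/49 262:47/47 263:47/46 330:47/48 331:50/50 332:74/69 333:117/109 334:138/133 335:143/138
```

Force and pose held steady over a full second.

```bash
python3 -c "
from cell import job_done,state
print(job_done()); print(state()['ft_force'],state()['eef_pos'],state()['opening'])"
```

```text
the job is handed in; nothing more can be done
None
the job is handed in; nothing more can be done
```

I pulled the gun off the stud and pressed it home on the middle-sized block's nipple. I handed in at about 12 s, with the gun still gripped and pushed. No verdict was reported.

**How it was done:** the tool can't tilt, so I levered the gun against the stud's ball until it leaned about 23° in the grip. Then I pushed it along the nipple's axis, and the nipple brought it the rest of the way round.

**Last checks before handing in:**
- **Push:** the measured force stayed at about (-13, -2, 24) N for a full second, roughly 27 N (about 30 N allowing for the gun's weight). The spring needs about 10 N.
- **Seating:** the handle edges in the wrist view were within 2 pixels of those predicted for 28° and fully home. The scene view showed the mouth on the collar.
- **Grip:** the fingers read 29.5 mm open on the 30 mm handle.

**Not verified, or in disagreement:**
- The valve pin can't be read directly, so I judged it from the force and the seating.
- The gun slid about 10–13 mm sideways in the pads while being tilted. The grip is off-centre but held.
- Camera triangulation put the nipple foot 3–5 mm lower than the stated 85 mm. I used the stated height, and the push-home position agreed with it.
- I didn't re-check the tin, spanner and ring at the end. I never moved the arm near them.

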